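Tuck a colour frame under the weighted arm of the frame holder

TASK

A round steel colour frame has come down the chute and lies in the bin, its pull tab under the chute. Take it out and tuck it under the weighted arm of the frame holder, on top of the two frames already held there: lying flat, fully home against the back stop, its tab sticking out of the open end like theirs, and let go with the arm resting on it. The two held frames must stay home, and the canister, the red colour wheel segment and the safety clip must be left where they are.

Things in the scene. Friction and masses are not known exactly. Their poses are not given: they have to be found in the camera images.
- frame: The frame to put away: flat dark steel ring, 120 mm outside, 88 mm opening (rim 16 mm wide), 6 mm thick, 110-180 g, with a flat tab reaching 90 mm from the ring's centre. Origin: ring centre, on the underside; tab on -x, z up. It starts flat on the bin's floor, tab and rear rim under the chute; only the front (+x) rim is free from above, to be pinched with one finger in the opening.
- tab (a point): Middle of the frame's flat tab, 74 mm behind the ring's centre (-x), at half thickness. The tab is 28 mm wide (along y), 30 mm long beyond the rim and 6 mm thick; it can be pinched across its width once clear of the chute.
- rim (a point): Middle of the frame's rim opposite the tab, 52 mm ahead of the ring's centre (+x), at half thickness; 16 mm wide along x there.
- chute: Fixed steel bin 230 x 172 mm with a chute over its rear half. Origin: on the counter, on the bin's centre line; x points out of the chute. Front wall at x = +120 mm, rear wall at -110; walls 20 mm high, 3 mm thick, floor 3 mm. The chute, 150 mm wide with 30 mm side flanges, rises backwards (-x) from its mouth at 30 degrees to 224 mm above the counter.
- mouth (a point): Middle of the lower edge of the chute's mouth: chute x = -22 mm, 60 mm above the counter.
- holder: Fixed grey frame holder. Origin: on the counter under the held frames' centre. Frames go in along +x: open end on -x, back stop (42 mm high) on +x, met with the frame's centre 1 mm past x = 0. Base 3 mm thick, x -60 to 110. Cheeks 36 mm high, 128 mm apart, x -20 to 63, flared out to x = -48, 152 mm apart. Held frames' tabs lie at x -60 to -90. Before them is free counter.
- seat (a point): Where the underside of the new frame's centre belongs: over the holder's origin, 15 mm above the counter (on top of the two held frames).
- weight_arm (a joint): Weighted arm, hinged on a level pin at holder x = +92 mm, 32 mm above the counter. Rad: 0 resting on two frames, about 0.065 on three, growing as it lifts to 1.2; it always falls back (340 g, pressing with 2 to 3 N). A 110 mm cross bar rests on the frames over the seat; from it a lip 104 mm wide turns up towards the open end at 32 degrees. Its weight reaches 73 mm above the counter.
- lip (a point): Middle of the front edge of the arm's turned-up lip, 31 mm before the seat and 36 mm above the counter while the arm rests on two frames. A frame pushed in under the lip lifts the arm by itself.
- cross_bar (a point): Underside of the middle of the arm's cross bar.
- held_low: Lower of the two frames already in the holder, same shape as the frame; origin at the ring's centre, on its underside, tab on -x.
- held_top: Upper of the two frames already in the holder, same shape; origin at the ring's centre, on its underside, tab on -x.
- canister: Bystander: tin screw-top canister, 80 mm in diameter, 114 mm high, standing. Origin: centre of its underside.
- segment: Bystander: red plastic colour wheel segment, a flat 135 mm fan 5 mm thick. Origin: at the fan's pivot, on its underside; the fan spreads along +x.
- clip: Bystander: chrome safety clip (snap hook), about 115 by 65 mm, 12 mm thick, lying flat. Origin: its middle, on the underside.
Mind the look-alikes: they are no part of the job. What is shaped like the frame but orange or yellow is not meant. What is shaped like the held_top but green is not meant.

How it is judged:
By the outcome, as a careful person would: the job done as asked, in the order asked, and still so for the second after the job is handed in, with the robot touching nothing.
It also fails if it takes over 54 s, if anything falls off the work surface, if the arm or the gripper's body presses on something with over 40 N, if the wrist force passes 120 N, or if a joint passes its speed limit or range.

ROBOT

A 7-joint arm with a two-finger parallel gripper is mounted at the origin on the work surface. World frame = base frame: x ahead of the robot, y to its left, z up, the work surface at z = 0. Lengths are in m, angles in rad, forces in N, time in s.
With the tool pointing down it reaches from about 0.35 to 0.9 m from the base axis. Payload 8.1 kg.
Tool frame: the origin (TCP) lies midway between the tips of the shut fingers; the grasp point (between the pads) lies 19 mm behind it; z points along the fingers, y is the line along which they close (so a half turn about z gives the same grasp; the last joint's range is limited). The gripper opens to 92 mm and grips with 3 to 60 N. Pads are 19 mm wide; open, the fingers measure 130 mm over their backs; the gripper's body (75 mm by 190 mm) begins 47 mm behind the grasp point.
Start: joints at [1.061, 0.434, 0.025, 1.573, -0.012, 1.134, -0.075], TCP at [0.247, -0.574, 0.227] pointing down, gripper open.
Joint ranges: [-2.62, 2.62], [-0.44, 2.09], [-1.27, 1.32], [0.08, 2.57], [-1.32, 4.46], [0.12, 2], [-2.74, 2.74]. Speed limits (rad/s): [2.22, 2.22, 3.01, 3.01, 3.14, 3.14, 3.14].

INTERFACE

Orientations are given as a rotation vector (axis times angle).
In Python, from cell import arm gives the robot as it stands.
- The arm moves only by the tool move_arm, never from a script. Its argument "motion" is a list of rows, each an object of numbers: "tx", "ty", "tz": the shift along the tool's x, y, z normalised to -1 to 1, where 1 is 1000 mm; "twist": the turn about the tool's z normalised to -1 to 1, where 1 is pi/2 rad. In form: [{"tx": .., "ty": .., "tz": .., "twist": ..}, ...]. A call has 1 to 12 rows; each row shifts and turns the commanded pose from where the row before left it, along the tool's axes as they then stand; what a row does not reach is not made up. A row lasts 1/10 s, in which the tool goes at most 50 mm and 8.59 degrees, less where a joint would pass 70% of its speed; a pose out of reach is approached as far as the arm can. A call with a number of a shift or a turn outside -1 to 1 is refused whole. A call with a gripper value outside its range is refused whole. "gripper" is the gripper's target within -1 to 1 (shut at 1, half-way at 0, fully open at -1), set as the call begins (left out, the last holds). The fingers move at their own pace and stop on an object; "squeeze" is the grip in N (left out, the last holds). Time passes only in rows, so rows that do not move let the fingers close. It gives the time, the measured TCP pose, the force, the opening and the grip force at its end, in the units of the state.
- arm.observe(): the state, without advancing time (a new reading comes with each control period).
- arm.get_image(name): name is "side" or "top" or "wrist"; returns the picture (420x560x3 uint8, red, green, blue); there is no depth.
- arm.calibration(name): a dict with "K" (3x3 intrinsics, pixels), "k1" (the pictures are not rectified: a ray, as slopes to the right and down, at radius r is drawn at 1 + k1 r^2 times it, then the intrinsics apply), "T" (4x4, takes a point from camera to world coordinates). Camera axes: x right, y down, z forward; pixel columns grow to the right and rows downward; lengths in m; the calibration is good to about 2 mm. A picture is of the moment at which its call begins: read the wrist's pose just before it. calibration takes no time and is no camera call; for the wrist camera it gives the pose at the moment of the call.
- arm.sign_off(): hands the job in; it is judged then, once.
Trained networks look in the newest picture that a camera, given by its name, has taken for a name from the list of things; names that differ only in an ending like _2 or _b are one class to them, and where a whole thing is asked for, a point or a joint stands for the part that bears it (a point fixed in the world has none). Each returns a list of dicts, best first, with "conf" (0 to 1); they miss things now and then, are a little off and sometimes report something else, mostly with a low value. They report only what shows in the picture. A call takes as long as a camera call. They do not tell look-alikes from the thing itself.
- arm.look_for(camera, query): "point" ([column, row] as shares, 0 to 1, of the picture: columns of its width, rows of its height, amid what is visible of it).
- arm.regions_of(camera, query): "region" (420x560 bool, what is visible of it) and "point" ([column, row] as shares, 0 to 1, of the picture: columns of its width, rows of its height, amid what is visible of it).
- arm.place_of(camera, query): "point" ([column, row] as shares, 0 to 1, of the picture: columns of its width, rows of its height: a listed point, or the origin of a listed thing).
The state is a dict: "clock": time; "joints": joint angles; "dq": joint speeds; "joint_efforts": joint torques, N m; "position": TCP position; "ee_rot": TCP orientation; "force": force on the tool from outside, world axes, zero at the start; "ft_torque": the same for the moment, N m; "width": opening from 0.0 (shut) to 1.0 (fully open); "gripper_force": force on a finger pad.
Only numpy, scipy, OpenCV 4.12 (cv2) and the standard library are available. Lean on these libraries where they do the work, as an engineer would, in place of code of your own. Each camera call takes 0.05 s, during which the arm holds its last target. There are 200 camera calls.

## Working session

There is one attempt and no reset: what is moved stays moved. The work goes in short steps, Python scripts to look and compute and a tool call to move; the robot and the scene stay as the last step left them, time stands still between calls to the robot, and variables do not carry over. Pictures are saved under pics/ and viewed, at most 10 in all, crops included, and the job is handed in when it is done.

Besides the shell and the picture viewer there is one more tool, called after "Call:" as a command line: name --argument value ..., lists and objects as JSON in quotes. move_arm: Moves the arm, as the interface text tells. Scaled input: -1 to 1 covers 1000 mm each way for a shift and pi/2 rad each way for a turn. Its arguments: {"type":"object","properties":{"motion":{"type":"array","items":{"type":"object","properties":{"tx":{"type":"number"},"ty":{"type":"number"},"tz":{"type":"number"},"twist":{"type":"number"}}}},"gripper":{"type":"number"},"squeeze":{"type":"number"}},"required":["motion"]}

```bash
mkdir -p pics
cat > h.py <<'E'
import numpy as np, cv2
from scipy.spatial.transform import Rotation as R
from cell import arm
def ray(cam,px,cal=None):
    c=cal or arm.calibration(cam); K=np.array(c["K"]);T=np.array(c["T"])
    d=np.array([(px[0]-K[0,2])/K[0,0],(px[1]-K[1,2])/K[1,1]]); u=d.copy()
    for _ in range(20): u=d/(1+c["k1"]*(u@u))
    return T[:3,3],T[:3,:3]@np.array([u[0],u[1],1])
def atz(cam,px,z,cal=None):
    o,d=ray(cam,px,cal); return o+d*(z-o[2])/d[2]
def proj(cam,P,cal=None):
    c=cal or arm.calibration(cam); K=np.array(c["K"]);T=np.array(c["T"])
    p=T[:3,:3].T@(np.array(P)-T[:3,3]); u=p[:2]/p[2]; u=u*(1+c["k1"]*(u@u))
    return K[:2,:2]@u+K[:2,2]
def save(cam,name):
    im=arm.get_image(cam); cv2.imwrite("pics/"+name,im[:,:,::-1]); return im
S=np.array([560,420])
E
python3 - <<'E'
from h import *
a=save("top","top0.png"); b=save("side","side0.png")
for cam in ("top","side"):
    for q in ["frame","rim","chute","mouth","holder","seat","lip","held_top","held_low","tab","canister","segment","clip"]:
        for r in arm.place_of(cam,q)[:3]:
            px=np.array(r["point"])*S; print(cam,q,round(r["conf"],2),px.round(1), atz(cam,px,0.0).round(3))
print(arm.observe()); print(arm.calibration("top")["T"],arm.calibration("side")["T"])
E
```

```text
top frame 0.91 [403.6 293.1] [ 0.268 -0.356  0.   ]
top frame 0.87 [400.1 201.9] [ 0.52  -0.353  0.   ]
top rim 0.96 [426.7 130. ] [ 0.734 -0.438  0.   ]
top rim 0.94 [382.6 203. ] [ 0.516 -0.304  0.   ]
top rim 0.84 [384.1 285.1] [ 0.289 -0.303  0.   ]
top chute 0.58 [402.8 207.4] [ 0.504 -0.361  0.   ]
top chute 0.55 [318.4 132. ] [ 0.72  -0.124  0.   ]
top mouth 0.65 [415.3 198.9] [ 0.529 -0.397  0.   ]
top mouth 0.41 [131.4 209.9] [0.483 0.394 0.   ]
top holder 0.68 [227.9 194.3] [0.532 0.128 0.   ]
top seat 0.6 [225.  194.5] [0.531 0.137 0.   ]
top lip 0.67 [238.7 193.3] [0.535 0.099 0.   ]
top held_top 0.83 [226.9 194.6] [0.531 0.131 0.   ]
top held_top 0.78 [195.2 269.3] [0.323 0.21  0.   ]
top held_low 0.48 [316.7 129.3] [ 0.728 -0.119  0.   ]
top tab 0.97 [381.2 119.6] [ 0.762 -0.306  0.   ]
top tab 0.74 [420.7 311.6] [ 0.219 -0.401  0.   ]
top canister 0.69 [133.  211.4] [0.478 0.389 0.   ]
top canister 0.21 [227.6 192.5] [0.537 0.13  0.   ]
top segment 0.68 [317.3 128.6] [ 0.73  -0.121  0.   ]
top segment 0.17 [134.2 210.4] [0.481 0.386 0.   ]
top clip 0.93 [229.  121.5] [
[... 1705 characters left out ...]
tion': array([ 0.24728767, -0.57401392,  0.22672999]), 'ee_rot': array([3.07682944e+00, 6.34464856e-01, 1.18659057e-05]), 'force': array([ 0.05713009, -0.00724617, -0.27592228]), 'ft_torque': array([ 0.01803189, -0.01863939, -0.00994616]), 'gripper_force': 0.0, 'width': 0.9999104097869306}
[[ 0.0157349  -0.98066868  0.1950419   0.23616598]
 [-0.99966756 -0.01941411 -0.01696629  0.00911001]
 [ 0.02042487 -0.1947101  -0.98064815  1.38571208]
 [ 0.          0.          0.          1.        ]] [[-0.86525327 -0.33892883  0.36941037  0.04868268]
 [-0.50097491  0.61245888 -0.61148856  0.79311888]
 [-0.01899756 -0.7141578  -0.69972689  1.001386  ]
 [ 0.          0.          0.          1.        ]]
```

View pics/top0.png

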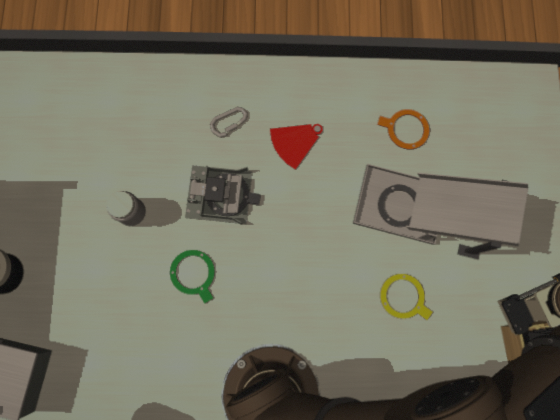

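View pics/side0.png

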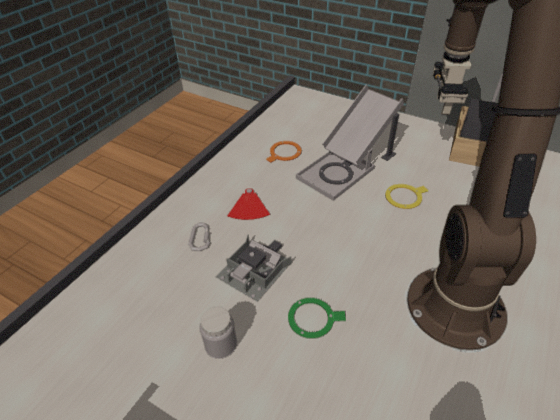

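Picture: top view shows the dark ring in the bin at (400,202), with the chute rising to the right. The holder is at (225,195), its tab pointing right at (258,199). The yellow ring (403,293), orange ring (408,129) and green ring (193,272) are look-alikes. The frame meant is the dark one at (400,202), because it lies in the bin with its tab under the chute. I'll confirm that in an enlarged crop.

Run:
```python
from h import *
a=cv2.imread("pics/top0.png")
c1=cv2.resize(a[155:255,345:445],None,fx=4,fy=4,interpolation=cv2.INTER_CUBIC)
c2=cv2.resize(a[145:245,175:275],None,fx=4,fy=4,interpolation=cv2.INTER_CUBIC)
cv2.imwrite("pics/crop1.png",np.hstack([c1,c2]))
```

```text
(no output)
```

View pics/crop1.png

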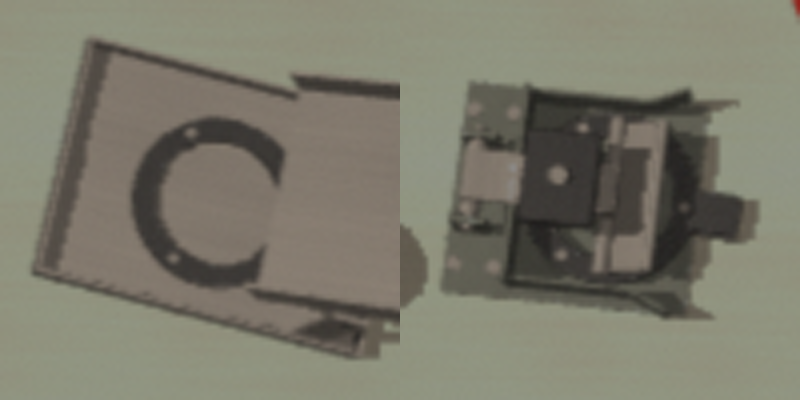

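The crop confirms it: a dark grey ring with its rear and tab hidden by the chute, ring centre about (399,205). The front wall is at the left. The holder has two dark frames with their tab to the right. Next I'll move in for a wrist view.

Call:
move_arm --motion '[{"tz":-0.03,"tx":0.035,"ty":-0.01},{"tz":-0.03,"tx":0.035,"ty":-0.01},{"tz":-0.01,"tx":0.045,"ty":-0.018},{"tx":0.045,"ty":-0.02},{"tx":0.045,"ty":-0.02},{"tx":0.045,"ty":-0.02},{"tx":0.045,"ty":-0.02},{"tx":0.045,"ty":-0.02,"twist":0.04},{"tx":0.02,"ty":-0.01,"twist":0.09},{"twist":0.095},{"twist":0.095},{"twist":0.095}]' --gripper 0.0 --squeeze 50

```text
invalid input
```

Run:
```python
from h import *
s=arm.observe(); print(s["clock"],s["position"],s["ee_rot"],s["joints"],s["width"],s["force"])
c=arm.calibration("wrist"); T=np.array(c["T"]); Rt=R.from_rotvec(s["ee_rot"]).as_matrix()
print("cam in tool",Rt.T@(T[:3,3]-s["position"]),(Rt.T@T[:3,:3]).round(2),c["K"][0])
print("tool",Rt.round(3))
save("wrist","w1.png")
for q,z in [("frame",.003),("rim",.006),("mouth",.06),("chute",0)]:
    for r in arm.place_of("wrist",q)[:2]:
        px=np.array(r["point"])*S; print(q,round(r["conf"],2),px.round(1),atz("wrist",px,z,c).round(4))
```

```text
1.4 [ 0.24728767 -0.57401392  0.22672999] [3.07682944e+00 6.34464856e-01 1.18659057e-05] [ 1.0613918   0.43451693  0.02498863  1.57320306 -0.01160783  1.1339882
 -0.07511264] 0.9999104097869306 [ 0.05713009 -0.00724617 -0.27592228]
cam in tool [ 7.70787010e-02  1.25532503e-04 -1.57259961e-01] [[ 0.   -0.96 -0.29]
 [ 1.   -0.    0.  ]
 [-0.   -0.29  0.96]] [304.35873156   0.         281.05448154]
tool [[ 0.918  0.396  0.   ]
 [ 0.396 -0.918 -0.   ]
 [ 0.     0.    -1.   ]]
rim 0.58 [81.9 52.2] [ 0.2921 -0.3085  0.006 ]
```

View pics/w1.png

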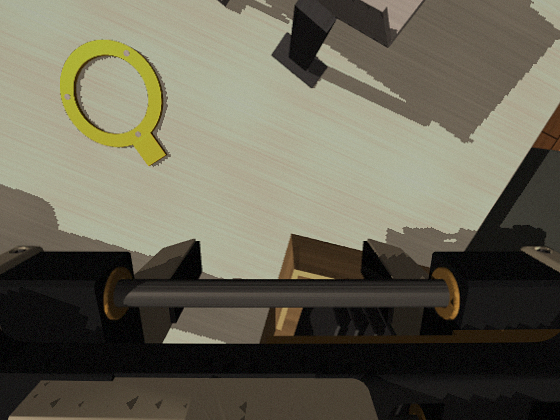

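The picture shows the yellow look-alike at (112,95) and the chute's foot at (300,60). The move was refused before it started, so I'll retry with full rows.

Call:
move_arm --motion '[{"tx":0.035,"ty":-0.01,"tz":-0.03,"twist":0.0},{"tx":0.035,"ty":-0.01,"tz":-0.03,"twist":0.0},{"tx":0.045,"ty":-0.018,"tz":-0.01,"twist":0.0},{"tx":0.045,"ty":-0.02,"tz":0.0,"twist":0.0},{"tx":0.045,"ty":-0.02,"tz":0.0,"twist":0.0},{"tx":0.045,"ty":-0.02,"tz":0.0,"twist":0.0},{"tx":0.045,"ty":-0.02,"tz":0.0,"twist":0.0},{"tx":0.045,"ty":-0.02,"tz":0.0,"twist":0.04},{"tx":0.02,"ty":-0.01,"tz":0.0,"twist":0.09},{"tx":0.0,"ty":0.0,"tz":0.0,"twist":0.095},{"tx":0.0,"ty":0.0,"tz":0.0,"twist":0.095},{"tx":0.0,"ty":0.0,"tz":0.0,"twist":0.095}]' --gripper 0.0 --squeeze 50

```text
clock: 2.85
position: [0.5206, -0.2963, 0.2967]
ee_rot: [3.117, -0.393, -0.0]
force: [-0.5, -1.1, -0.3]
width: 0.499
gripper_force: 0.0
```

Run:
```python
from h import *
s=arm.observe(); print(s["clock"],s["position"],s["ee_rot"],s["joints"],s["width"],s["force"])
c=arm.calibration("wrist")
save("wrist","w2.png")
for q,z in [("frame",.003),("rim",.006),("mouth",.06),("chute",0)]:
    for r in arm.place_of("wrist",q)[:2]:
        px=np.array(r["point"])*S; print(q,round(r["conf"],2),px.round(1),atz("wrist",px,z,c).round(4))
```

```text
2.85 [ 0.52058532 -0.29631028  0.29669141] [ 3.11688975e+00 -3.92731476e-01 -1.20809684e-04] [ 0.41914025  0.34551844  0.01267862  1.53345758 -0.00442376  1.26270095
 -1.38906607] 0.49942417335552924 [-0.50689558 -1.06694937 -0.32480129]
frame 0.23 [318.9 166.1] [ 0.5104 -0.3523  0.003 ]
rim 0.62 [280.  172.2] [ 0.5164 -0.294   0.006 ]
mouth 0.79 [343.5 176.5] [ 0.4997 -0.3761  0.06  ]
chute 0.71 [321.2 167.7] [ 0.5066 -0.3554  0.    ]
```

View pics/w2.png

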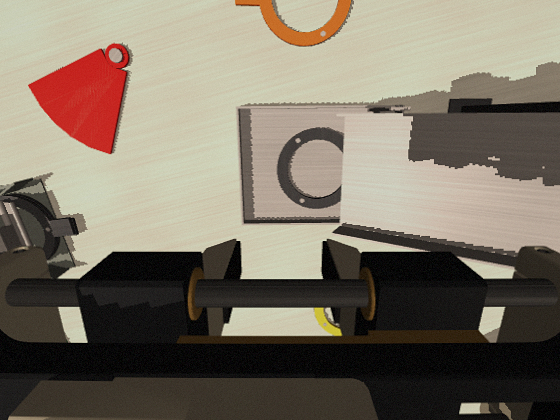

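The wrist view shows the dark frame in the bin, ring centre about (318,168), front rim at columns 277–290, and front wall at column about 241. Holes are at (298,141) and (302,201). I'll fit the ring in the world plane.

```bash
cat > fit.py <<'E'
from h import *
from scipy.optimize import least_squares
def fit(im,box,z,cam,cal,thr=95,guess=None):
    g=cv2.cvtColor(im,cv2.COLOR_RGB2GRAY); x0,x1,y0,y1=box
    m=np.zeros_like(g); m[y0:y1,x0:x1]=(g[y0:y1,x0:x1]<thr)
    n,l,st,ce=cv2.connectedComponentsWithStats(m); k=1+np.argmax(st[1:,4]); m=(l==k)
    p=np.argwhere(m)[:,::-1]; P=np.array([atz(cam,q,z,cal)[:2] for q in p])
    # radial: all pixels within annulus 44..60 ; fit minimizing violation
    f=lambda c:(lambda r:np.maximum(r-.060,0)+np.maximum(.044-r,0))(np.hypot(*(P-c).T))
    s=least_squares(f,guess if guess is not None else P.mean(0)); return s.x,len(p),np.abs(s.fun).mean()
E
python3 - <<'E'
from fit import *
im=cv2.imread("pics/w2.png")[:,:,::-1].copy(); c=arm.calibration("wrist")
print("gray",cv2.cvtColor(im,cv2.COLOR_RGB2GRAY)[168,245:345:4])
r=fit(im,(262,340,115,215),.009,"wrist",c,100,[.51,-.35]); print(r)
C=r[0]
w=lambda p,z:atz("wrist",p,z,c)[:2]
h1,h2=w((298,141),.009),w((302,201),.009); m=(h1+h2)/2-C; print("holes r",np.hypot(*(h1-C)),np.hypot(*(h2-C)),"axis deg from +y to +x",np.degrees(np.arctan2(m[0],m[1])))
A,B=w((238,107),.02),w((243,222),.02); d=(A-B); L=np.hypot(*d); print("wall",A,B,L); d/=L; xa=np.array([-d[1],d[0]]); print("chute x",xa,np.degrees(np.arctan2(xa[0],xa[1])))
mid=(A+B)/2; print("centre->wall dist",(mid-C)@xa,"lateral",(C-mid)@d)
Rt=R.from_rotvec(arm.observe()["ee_rot"]).as_matrix(); print(Rt[:,0],Rt[:,1],"tooly deg",np.degrees(np.arctan2(-Rt[0,1],-Rt[1,1])))
# top check
im=cv2.imread("pics/top0.png")[:,:,::-1].copy(); print("top",fit(im,(370,412,175,235),.009,"top",None,85,[.51,-.35]))
# holder from top
w=lambda p,z:atz("top",p,z)[:2]
print("holder base corners",w((175+470/4,145+82/4),.003),w((175+440/4,145+290/4),.003))
E
```

```text
gray [ 97  97 129 168 168 166 163 162  90  62  65  91 166 163 165 165 165 163
 166 159 163 164 160 161 160]
(array([ 0.50838378, -0.3505747 ]), 1884, np.float64(0.00012174493455014846))
holes r 0.05037408143361437 0.05465179663216417 axis deg from +y to +x 3.7645732201850377
wall [ 0.6193102  -0.26097091] [ 0.45811722 -0.2223598 ] 0.16575280532116266
chute x [0.23294393 0.97249017] 13.47045519309754
centre->wall dist 0.11297844124320129 lateral -0.004125785133386028
[ 9.71129448e-01 -2.38553126e-01  4.16563470e-05] [-2.38553128e-01 -9.71129447e-01  4.97653406e-05] tooly deg 13.801160532227906
top (array([ 0.50841913, -0.34891957]), 510, np.float64(6.844364573228798e-05))
holder base corners [ 0.61792868 -0.05048205] [ 0.46904374 -0.03135075]
```

Run:
```python
from fit import *
im=cv2.imread("pics/w2.png"); g=cv2.cvtColor(im,cv2.COLOR_BGR2GRAY).astype(float); c=arm.calibration("wrist")
C=np.array([.5084,-.3503]); H=[]
for (u,v) in [(298,141),(302,201)]:
    pt=g[v-4:v+5,u-4:u+5]; w=np.zeros_like(pt)
    yy,xx=np.mgrid[v-4:v+5,u-4:u+5]
    for i in range(9):
        for j in range(9):
            r=np.hypot(*(atz("wrist",(u-4+j,v-4+i),.007,c)[:2]-C)); w[i,j]=max(pt[i,j]-80,0)*(.046<r<.058)
    p=((w*xx).sum()/w.sum(),(w*yy).sum()/w.sum()); q=atz("wrist",p,.006,c)[:2]-C
    print(p,np.hypot(*q),np.degrees(np.arctan2(q[0],q[1]))); H.append(q)
a=[np.degrees(np.arctan2(q[0],q[1])) for q in H]; print("axis",np.mean(a))
# holder, top
w=lambda p,z:atz("top",p,z)[:2]
A,B=w((175+70/4,145+82/4),.003),w((175+40/4,145+290/4),.003); d=A-B; L=np.hypot(*d); d/=L; xa=np.array([-d[1],d[0]]); print("holder back edge",A,B,L,"axis",np.degrees(np.arctan2(xa[0],xa[1])),"origin",(A+B)/2-.110*xa)
print("tab end mid (z=.015)",w((175+359/4,145+217/4),.015),"holes",[w((175+p[0]/4,145+p[1]/4),.015) for p in [(183,127),(162,253),(284,207)]])
```

```text
(np.float64(297.5451174289246), np.float64(140.0241038318912)) 0.051471116108312 66.961929448432
(np.float64(301.6108695652174), np.float64(200.2195652173913)) 0.05430752570990041 -50.83202441753825
axis 8.064952515446876
holder back edge [0.61204709 0.23054671] [0.46371009 0.24387921] 0.14893496530840314 axis 5.1359318488343995 origin [0.52803151 0.1276546 ]
tab end mid (z=.015) [0.51686448 0.02544349] holes [array([0.57812656, 0.14879201]), array([0.48902491, 0.15975062]), array([0.5228625 , 0.07719746])]
```

Call:
move_arm --motion '[{"tx":-0.004,"ty":-0.007,"tz":0.03,"twist":-0.06},{"tx":0,"ty":0,"tz":0.05,"twist":0},{"tx":0,"ty":0,"tz":0.05,"twist":0},{"tx":0,"ty":0,"tz":0.05,"twist":0},{"tx":0,"ty":0,"tz":0.04,"twist":0},{"tx":0,"ty":0,"tz":0.03,"twist":0},{"tx":0,"ty":0,"tz":0.02,"twist":0},{"tx":0,"ty":0,"tz":0.01,"twist":0},{"tx":0,"ty":0,"tz":0,"twist":0}]'

```text
clock: 4.0
position: [0.5176, -0.2886, 0.0157]
ee_rot: [-3.132, 0.234, 0.003]
force: [-0.4, -0.1, 1.1]
width: 0.497
gripper_force: 0.0
```

Run:
```python
from h import *
s=arm.observe(); print(s["clock"],s["position"],s["force"],s["width"])
save("wrist","w3.png")
```

```text
4.0 [ 0.51759275 -0.28860555  0.01570668] [-0.39165184 -0.14733322  1.06104774] 0.4971334341122312
```

View pics/w3.png

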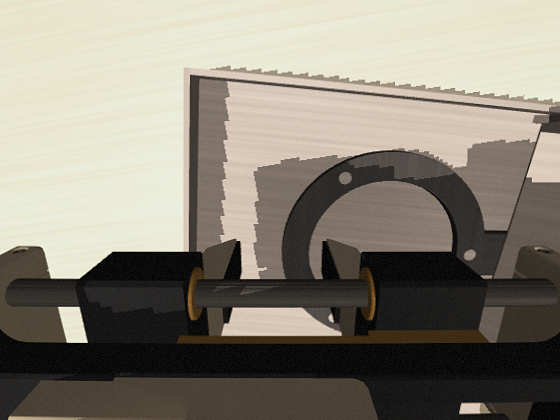

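The fingers straddle the front rim: the rim is at columns 283–310 between fingertips at 240 and 325. The tab goes right at (495,245). I'll lower the last 11 mm and close.

Call:
move_arm --motion '[{"tx":0,"ty":0,"tz":0.006,"twist":0},{"tx":0,"ty":0,"tz":0.005,"twist":0},{"tx":0,"ty":0,"tz":0,"twist":0}]'

```text
clock: 4.35
position: [0.5182, -0.2888, 0.0057]
ee_rot: [3.133, -0.236, 0.0]
force: [-0.6, -0.4, -0.2]
width: 0.499
gripper_force: 0.0
```

Call:
move_arm --motion '[{"tx":0,"ty":0,"tz":0,"twist":0},{"tx":0,"ty":0,"tz":0,"twist":0},{"tx":0,"ty":0,"tz":0,"twist":0},{"tx":0,"ty":0,"tz":0,"twist":0},{"tx":0,"ty":0,"tz":0,"twist":0}]' --gripper 1 --squeeze 50

```text
clock: 4.85
position: [0.5183, -0.2892, 0.0059]
ee_rot: [3.132, -0.237, 0.0]
force: [0.0, -2.2, 1.7]
width: 0.146
gripper_force: 50.0
```

Call:
move_arm --motion '[{"tx":0,"ty":0,"tz":-0.004,"twist":0},{"tx":0,"ty":0,"tz":-0.008,"twist":0},{"tx":0,"ty":0,"tz":-0.01,"twist":0},{"tx":0,"ty":0,"tz":-0.008,"twist":0},{"tx":0,"ty":0,"tz":0,"twist":0}]'

```text
clock: 5.35
position: [0.5192, -0.2893, 0.0375]
ee_rot: [3.132, -0.237, 0.004]
force: [0.4, 0.5, -3.0]
width: 0.145
gripper_force: 50.0
```

Run:
```python
from h import *
s=arm.observe(); print(s["clock"],s["position"],s["force"],s["ft_torque"],s["width"],s["gripper_force"])
a=save("wrist","w4.png");b=save("side","s4.png")
cv2.imwrite("pics/c4.png",np.hstack([cv2.resize(a,(400,300)),cv2.resize(b[110:215,280:420],(400,300),interpolation=cv2.INTER_CUBIC)])[:,:,::-1])
```

```text
5.35 [ 0.51924921 -0.2892508   0.03746408] [ 0.42476487  0.54337783 -3.02877432] [0.14796981 0.04453983 0.00264608] 0.14516207371457784 50.04274249076843
```

View pics/c4.png

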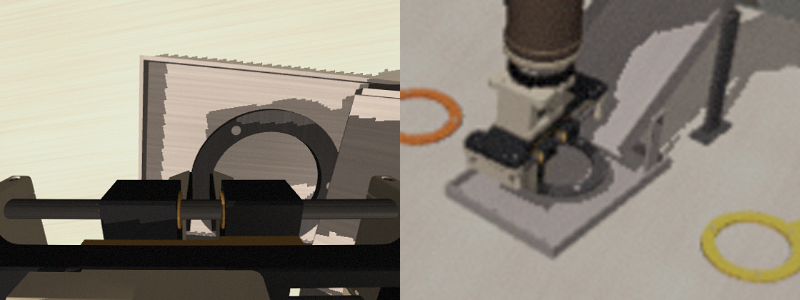

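The frame is held, and the ring lifts with the gripper. Next I'll check how much it droops.

```bash
cat > tilt.py <<'E'
from h import *
from scipy.optimize import minimize
def tilt(im,s,cal,box,thr,off,ydir,zb):
    # frame model: outline of ring top/bottom; grasp point fixed at TCP + off along ydir; pitch t about tool x, roll r
    g=cv2.cvtColor(im,cv2.COLOR_RGB2GRAY); x0,x1,y0,y1=box; obs=g[y0:y1,x0:x1]<thr
    th=np.linspace(0,2*np.pi,120); Rt=R.from_rotvec(s["ee_rot"]).as_matrix(); best=None
    def cost(p):
        t,roll,dy,dz,dx=p
        M=R.from_euler("xy",[t,roll]).as_matrix(); m=np.zeros(g.shape,np.uint8)
        for z in (0,-.006):
            P=lambda r:np.array([proj("wrist",s["position"]+Rt@(np.array([dx,dy,dz])+M@np.array([r*np.cos(a),off+r*np.sin(a),z])),cal) for a in th])
            k=np.zeros_like(m); cv2.fillPoly(k,[(P(.060)*16).astype(np.int32)],1,shift=4); cv2.fillPoly(k,[(P(.044)*16).astype(np.int32)],0,shift=4); m|=k
        return np.mean((m[y0:y1,x0:x1]>0)!=obs)
    best=None
    for t0 in (-.2,0,.2):
        r=minimize(cost,[t0,0,0,zb,0],method="Nelder-Mead",options=dict(initial_simplex=np.array([[t0,0,0,zb,0]]+[[t0+.1*(i==0),.05*(i==1),.004*(i==2),zb+.004*(i==3),.004*(i==4)] for i in range(5)]),maxiter=150))
        if best is None or r.fun<best.fun: best=r
    return best.x,best.fun
E
python3 - <<'E'
from tilt import *
s=arm.observe();c=arm.calibration("wrist")
im=cv2.imread("pics/w4.png")[:,:,::-1].copy()
x,f=tilt(im,s,c,(330,458,145,248),75,.052,1,.002)
print(x.round(4),f,"pitch deg",np.degrees(x[0]))
E
```

```text
[ 0.0059  0.0164 -0.0006  0.0048 -0.0017] 0.08320691747572816 pitch deg 0.34058728826364754
```

The frame is level, with pitch about 0°. I'll slide it out over the front wall along the chute axis and carry it to the free counter before the holder.

Call:
move_arm --motion '[{"tx":0.002,"ty":-0.015,"tz":0,"twist":0},{"tx":0.002,"ty":-0.025,"tz":0,"twist":0},{"tx":0.002,"ty":-0.025,"tz":0,"twist":0},{"tx":0.002,"ty":-0.035,"tz":0,"twist":0},{"tx":-0.01,"ty":-0.035,"tz":0,"twist":0},{"tx":-0.01,"ty":-0.035,"tz":0,"twist":0},{"tx":-0.01,"ty":-0.035,"tz":0,"twist":0},{"tx":-0.01,"ty":-0.03,"tz":0,"twist":0},{"tx":-0.009,"ty":-0.016,"tz":0,"twist":0},{"tx":0,"ty":0,"tz":0,"twist":0}]'

```text
clock: 6.45
position: [0.5141, -0.0297, 0.0353]
ee_rot: [-3.132, 0.227, 0.003]
force: [0.9, -0.4, -1.9]
width: 0.145
gripper_force: 50.0
```

Run:
```python
from h import *
s=arm.observe(); print(s["clock"],s["position"],s["force"],s["ft_torque"],s["width"],s["joints"])
a=save("wrist","w5.png");b=save("top","t5.png")
cv2.imwrite("pics/c5.png",np.hstack([cv2.resize(a,(400,300)),cv2.resize(b[120:270,160:360],(400,300),interpolation=cv2.INTER_CUBIC)])[:,:,::-1])
```

```text
6.45 [ 0.5141151  -0.02970822  0.03532706] [ 0.94752938 -0.38165401 -1.91430441] [ 0.09507171 -0.00652391  0.02740219] 0.14547185590769918 [-0.03208033  0.50942404 -0.016803    2.03247123  0.01095411  0.60136295
 -1.77160697]
```

View pics/c5.png

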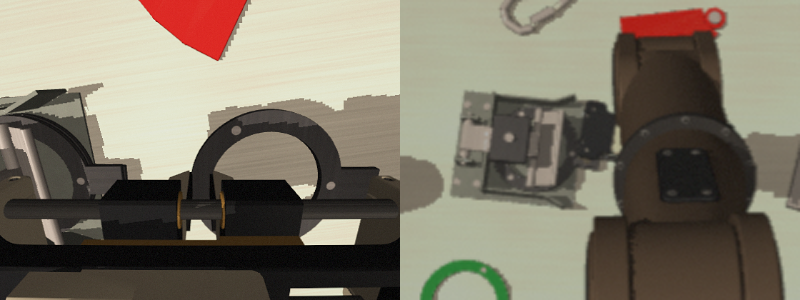

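The frame is out, level, with its tab to the right at (355,170) in the left half. I'll set it down and release.

Call:
move_arm --motion '[{"tx":0,"ty":0,"tz":0.015,"twist":0},{"tx":0,"ty":0,"tz":0.01,"twist":0},{"tx":0,"ty":0,"tz":0.006,"twist":0},{"tx":0,"ty":0,"tz":0.001,"twist":0},{"tx":0,"ty":0,"tz":0,"twist":0}]'

```text
clock: 7.05
position: [0.5154, -0.0349, 0.0036]
ee_rot: [3.132, -0.238, -0.001]
force: [-0.1, -1.0, -0.1]
width: 0.141
gripper_force: 50.0
```

Call:
move_arm --motion '[{"tx":0,"ty":0,"tz":0,"twist":0},{"tx":0,"ty":0,"tz":0,"twist":0},{"tx":0,"ty":0,"tz":0,"twist":0},{"tx":0,"ty":0,"tz":-0.03,"twist":0},{"tx":0,"ty":0,"tz":-0.05,"twist":0},{"tx":0,"ty":0,"tz":-0.05,"twist":0},{"tx":0,"ty":0,"tz":-0.05,"twist":0},{"tx":0,"ty":0,"tz":-0.04,"twist":0},{"tx":0,"ty":0,"tz":0,"twist":0}]' --gripper 0.1

```text
clock: 7.95
position: [0.5186, -0.0344, 0.2298]
ee_rot: [-3.131, 0.237, -0.017]
force: [0.9, 0.0, -0.5]
width: 0.449
gripper_force: 0.0
```

Run:
```python
from fit import *
s=arm.observe(); print(s["clock"],s["position"],s["width"]); c=arm.calibration("wrist")
save("wrist","w6.png")
for q,z in [("frame",.0),("tab",.003),("rim",.003),("held_top",.009),("seat",.015),("lip",.036),("holder",0)]:
    for r in arm.place_of("wrist",q)[:3]:
        px=np.array(r["point"])*S; print(q,round(r["conf"],2),px.round(1),atz("wrist",px,z,c).round(4))
```

```text
7.95 [ 0.51863097 -0.03444413  0.22976765] 0.44908838175897003
tab 0.75 [379.2 179.2] [ 0.5    -0.1591  0.003 ]
rim 0.83 [489.1 302. ] [ 0.2939 -0.3072  0.003 ]
rim 0.67 [283.3 186.4] [ 0.5092 -0.0358  0.003 ]
seat 0.63 [152.3 193.2] [0.528  0.1288 0.015 ]
lip 0.67 [170.7 192.7] [0.529 0.097 0.036]
holder 0.81 [156.6 188.1] [0.5312 0.1285 0.    ]
```

View pics/w6.png

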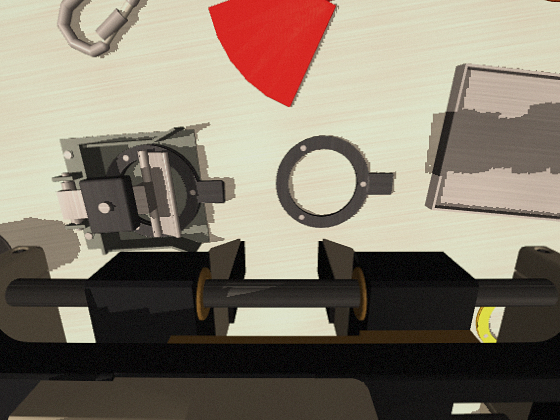

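The frame lies flat at centre (323,182), tab to the right at (392,183). The holder is to the left, its held tab at (212,191) and tab hole at (192,192). Next I'll measure both poses.

```bash
cat > meas.py <<'E'
from fit import *
def blob(g,u,v,C=None,k=4,lo=70):
    p=g[v-k:v+k+1,u-k:u+k+1].astype(float); w=np.maximum(p-lo,0); d=np.hypot(*np.mgrid[-k:k+1,-k:k+1]); w=w*(d<=k)
    yy,xx=np.mgrid[v-k:v+k+1,u-k:u+k+1]; return (w*xx).sum()/w.sum(),(w*yy).sum()/w.sum()
def ang(d): return np.degrees(np.arctan2(d[0],d[1]))
E
python3 - <<'E'
from meas import *
im=cv2.imread("pics/w6.png")[:,:,::-1].copy(); g=cv2.cvtColor(im,cv2.COLOR_RGB2GRAY); c=arm.calibration("wrist")
w=lambda p,z:atz("wrist",p,z,c)[:2]
C,n,e=fit(im,(270,372,130,235),.006,"wrist",c,90,[.51,-.09]); print("frame C",C,n,e)
for uv in [(303,148),(301,217),(363,184)]:
    p=blob(g,*uv); q=w(p,.005)-C; print(p,np.hypot(*q).round(4),ang(q))
print("frame tab end row",g[183,385:402],"col389",g[165:200,382])
print("held tab row",g[191,215:232],"col213",g[170:212,213])
print("held C from arc: ")
for uv in [(126,157),(192,192)]:
    p=blob(g,*uv); print(p,w(p,.014))
E
```

```text
frame C [ 0.5020684  -0.08541476] 3112 8.276764393275436e-05
(np.float64(302.83503836317135), np.float64(147.66304347826087)) 0.0502 68.36675401304834
(np.float64(301.13963963963965), np.float64(216.87387387387386)) 0.0523 -51.948639578061986
(np.float64(362.8194346289753), np.float64(183.70848056537102)) 0.0512 -169.6955058788863
frame tab end row [ 68  65  64  69  66  66  65  93 122 204 219 215 213 218 215 215 212] col389 [218 220 218 215 218 218 228 113  35  75  73  67  72  71  74  69  73  69
  68  70  63  69  72  75  74  73  67  73  65  95 218 219 217 219 211]
held tab row [ 68  67  67  68  67  66  72  48  18  51 103 137 132 130 133 136 129] col213 [220 215 218 220 222 221 225 198 139 144  37  56  74  68  69  71  70  69
  70  71  72  69  72  71  75  79  71  69  69  70  75  66  49 236 221 221
 172 170 169 174 125 121]
held C from arc: 
(np.float64(125.42012476267969), np.float64(157.5204773528614)) [0.57043778 0.14579909]
(np.float64(192.24857954545453), np.float64(192.08238636363637)) [0.51647457 0.07609745]
```

The wrist frame has a common x bias of about −5 mm from settling, and the frame and the seat agree relative to each other. Held axis is about 7.8°, the frame's about 8.6°. I'll go over the tab and turn −90°.

Call:
move_arm --motion '[{"tx":-0.0035,"ty":0.042,"tz":0.02,"twist":0},{"tx":0,"ty":0.045,"tz":0.015,"twist":0},{"tx":0,"ty":0.04,"tz":0.015,"twist":0},{"tx":0,"ty":0,"tz":0.02,"twist":-0.095},{"tx":0,"ty":0,"tz":0.01,"twist":-0.095},{"tx":0,"ty":0,"tz":0,"twist":-0.095},{"tx":0,"ty":0,"tz":0,"twist":-0.095},{"tx":0,"ty":0,"tz":0,"twist":-0.095},{"tx":0,"ty":0,"tz":0,"twist":-0.095},{"tx":0,"ty":0,"tz":0,"twist":-0.095},{"tx":0,"ty":0,"tz":0,"twist":-0.095},{"tx":0,"ty":0,"tz":0,"twist":-0.095}]'

```text
clock: 9.55
position: [0.4925, -0.1595, 0.143]
ee_rot: [-2.594, -1.771, 0.001]
force: [-0.4, -1.2, -0.2]
width: 0.453
gripper_force: 0.0
```

Call:
move_arm --motion '[{"tx":0,"ty":0,"tz":0,"twist":-0.095},{"tx":0,"ty":0,"tz":0,"twist":-0.05},{"tx":0,"ty":0,"tz":0,"twist":0},{"tx":0,"ty":0,"tz":0,"twist":0},{"tx":0,"ty":0,"tz":0,"twist":0}]'

```text
clock: 10.05
position: [0.4927, -0.1596, 0.1435]
ee_rot: [-2.384, -2.045, 0.0]
force: [0.0, -0.1, 0.0]
width: 0.45
gripper_force: 0.0
```

Run:
```python
from fit import *
s=arm.observe(); print(s["clock"],s["position"],s["ee_rot"],s["width"],s["joints"]); c=arm.calibration("wrist")
save("wrist","w7.png")
for q,z in [("frame",.0),("tab",.003),("rim",.003),("held_top",.009),("seat",.015),("lip",.036),("holder",0)]:
    for r in arm.place_of("wrist",q)[:3]:
        px=np.array(r["point"])*S; print(q,round(r["conf"],2),px.round(1),atz("wrist",px,z,c).round(4))
```

```text
10.05 [ 0.49271843 -0.15956154  0.14345939] [-2.38434616e+00 -2.04498107e+00  4.97035844e-04] 0.4502975974271785 [ 0.44419979  0.3753797  -0.30339976  1.91516539  0.14349443  0.87233109
 -0.08486415]
tab 0.63 [282.  189.5] [ 0.4943 -0.1547  0.003 ]
rim 0.65 [282.6  56.8] [ 0.5133 -0.0343  0.003 ]
seat 0.62 [284.7  57.7] [ 0.5146 -0.0372  0.015 ]
```

View pics/w7.png

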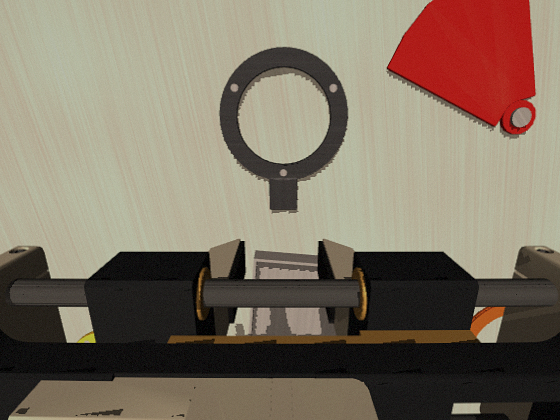

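The frame is centred at (284,113) and its tab points straight down to (284,195), squarely between the fingers. That was my tenth picture, so I'll go by numbers from here.

Run:
```python
from meas import *
im=cv2.imread("pics/w7.png")[:,:,::-1].copy(); g=cv2.cvtColor(im,cv2.COLOR_RGB2GRAY); s=arm.observe(); c=arm.calibration("wrist")
w=lambda p,z:atz("wrist",p,z,c)[:2]
C,n,e=fit(im,(210,355,40,181),.006,"wrist",c,100,[.507,-.086]); print("frame C",C,n,e)
A=[]
for uv,o in [((234,88),-60),((333,88),60),((283,173),180)]:
    p=blob(g,*uv); q=w(p,.005)-C; a=(ang(q)-o+180)%360-180; A.append(a); print(np.round(p,1),np.hypot(*q).round(4),a)
a=np.radians(np.mean(A)); T=C-.074*np.array([np.sin(a),np.cos(a)])
Rt=R.from_rotvec(s["ee_rot"]).as_matrix(); d=Rt.T@np.append(T-s["position"][:2],0)
print("axis",np.mean(A),"tab",T,"tool x ang",ang(Rt[:2,0]),"d in tool",d)
r=g[195]; print("tab row195 edges",np.where(r[255:315]<110)[0][[0,-1]]+255, [w((k,195),.006) for k in (np.where(r[255:315]<110)[0][[0,-1]]+255)])
k=g[:,284]; b=np.where(k[180:230]<110)[0][-1]+180; print("tab end",b,np.hypot(*(w((284,b),.003)-C)))
```

```text
frame C [ 0.50618281 -0.08716758] 6648 9.891225764151991e-05
[233.9  87.6] 0.0529 9.778287300268317
[332.9  87.9] 0.0526 7.498050312295447
[283.  172.4] 0.0509 9.153848691118924
axis 8.810062101227564 tab [ 0.49484902 -0.16029449] tool x ang 8.654380174884693 d in tool [-4.66494650e-04  2.04955213e-03  1.55069434e-07]
tab row195 edges [269 296] [array([ 0.48088093, -0.15768683]), array([ 0.50760574, -0.16175267])]
tab end 211 0.09128622194420104
```

Call:
move_arm --motion '[{"tx":-0.0005,"ty":0.002,"tz":0.04,"twist":0},{"tx":0,"ty":0,"tz":0.04,"twist":0},{"tx":0,"ty":0,"tz":0.035,"twist":0},{"tx":0,"ty":0,"tz":0.02,"twist":0},{"tx":0,"ty":0,"tz":0.007,"twist":0},{"tx":0,"ty":0,"tz":0,"twist":0},{"tx":0,"ty":0,"tz":0,"twist":0}]'

```text
clock: 11.15
position: [0.4953, -0.1604, 0.0023]
ee_rot: [2.382, 2.047, 0.001]
force: [0.9, -0.4, 0.7]
width: 0.451
gripper_force: 0.0
```

Call:
move_arm --motion '[{"tx":0,"ty":0,"tz":0,"twist":0},{"tx":0,"ty":0,"tz":0,"twist":0},{"tx":0,"ty":0,"tz":0,"twist":0},{"tx":0,"ty":0,"tz":0,"twist":0},{"tx":0,"ty":0,"tz":0,"twist":0}]' --gripper 1 --squeeze 55

```text
clock: 11.65
position: [0.4952, -0.1605, 0.0022]
ee_rot: [2.382, 2.047, 0.001]
force: [-0.2, 0.2, 5.6]
width: 0.289
gripper_force: 55.0
```

Call:
move_arm --motion '[{"tx":0,"ty":0,"tz":-0.005,"twist":0},{"tx":0,"ty":0,"tz":-0.01,"twist":0},{"tx":0,"ty":0,"tz":-0.015,"twist":0},{"tx":0.016,"ty":-0.0025,"tz":0,"twist":0},{"tx":0.018,"ty":-0.003,"tz":0,"twist":0},{"tx":0.012,"ty":-0.0018,"tz":0,"twist":-0.008},{"tx":0,"ty":0,"tz":0,"twist":0},{"tx":0,"ty":0,"tz":0,"twist":0},{"tx":0,"ty":0,"tz":0,"twist":0}]'

```text
clock: 12.55
position: [0.4944, -0.1148, 0.0317]
ee_rot: [2.37, 2.061, -0.001]
force: [-0.7, 0.1, -1.8]
width: 0.287
gripper_force: 55.0
```

Run:
```python
from meas import *
s=arm.observe(); c=arm.calibration("wrist"); print(s["clock"],s["position"],s["ee_rot"],s["force"],s["ft_torque"],s["width"])
Rt=R.from_rotvec(s["ee_rot"]).as_matrix(); print("tool x ang",ang(Rt[:2,0]),Rt[2].round(4))
im=save("wrist","w8.png"); g=cv2.cvtColor(im,cv2.COLOR_RGB2GRAY)
z=s["position"][2]-.0022
# hole search: bright blobs predicted by level model
A=[(np.radians(k)) for k in (-60,60,180)]
for a in A:
    P=s["position"]+Rt@np.array([.074+.0515*np.cos(a),.0515*np.sin(a),0]); P[2]=z+.005
    u=proj("wrist",P,c); ui=np.round(u).astype(int)
    pt=g[ui[1]-9:ui[1]+10,ui[0]-9:ui[0]+10]; print("pred",u.round(1),"obs",np.round(blob(g,*ui,k=8,lo=110),1) if pt.size==361 else None)
i=save("top","t8.png"); gt=cv2.cvtColor(i,cv2.COLOR_RGB2GRAY)
for cam in ["top","side"]:
  for q,zz in [("seat",.015),("lip",.036),("held_top",.009),("holder",0),("frame",z),("tab",z+.003)]:
    for r in arm.place_of(cam,q)[:2]:
        px=np.array(r["point"])*S; print(cam,q,round(r["conf"],2),px.round(1),atz(cam,px,zz).round(4))
```

```text
12.55 [ 0.49440144 -0.11483347  0.03171332] [ 2.37044890e+00  2.06119151e+00 -8.52025620e-04] [-0.67458275  0.14947523 -1.82105912] [-0.12735988 -0.0064481  -0.02406329] 0.28712474487913214
tool x ang 7.983707304188186 [-6.e-04 -1.e-04 -1.e+00]
pred [185.7  64.4] obs [185.6  62.2]
pred [376.7  64.4] obs [376.4  62. ]
pred [281.2 220.6] obs [280.8 218.7]
top seat 0.56 [226.4 193.4] [0.5312 0.1314 0.015 ]
top lip 0.85 [239.5 197. ] [0.5175 0.0937 0.036 ]
top held_top 0.81 [229.7 193.3] [0.533  0.1228 0.009 ]
top held_top 0.73 [193.9 271.4] [0.3165 0.2115 0.009 ]
top holder 0.76 [224.3 194.4] [0.5314 0.1386 0.    ]
top holder 0.72 [314.4 206.6] [ 0.5018 -0.1128  0.    ]
top frame 0.94 [290.1 201.1] [ 0.5101 -0.0438  0.0295]
top frame 0.73 [410.7 128.8] [ 0.7254 -0.3828  0.0295]
top tab 0.96 [314.5 205.3] [ 0.4992 -0.1102  0.0325]
top tab 0.88 [381.4 118.5] [ 0.753  -0.2994  0.0325]
side seat 0.58 [256.3 259.2] [0.5365 0.1326 0.015 ]
side lip 0.74 [264.7 246. ] [0.5313 0.0928 0.036 ]
side lip 0.48 [261.1 260.2] [0.5122 0.1432 0.036 ]
side held_top 0.92 [309.  315.4] [0.3186 0.2209 0.009 ]
side held_top 0.76 [256.3 258.7] [0.5404 0.1272 0.009 ]
side holder 0.85 [256.5 261.8] [0.5382 0.1307 0.    ]
side frame 0.92 [405.3 197.2] [ 0.2457 -0.3136  0.0295]
side frame 0.85 [287.1 152.5] [ 0.7016 -0.3403  0.0295]
side tab 0.73 [348.3 157.3] [ 0.4921 -0.417   0.0325]
side tab 0.64 [268.5 159.4] [ 0.7381 -0.2689  0.0325]
```

Run:
```python
from meas import *
s=arm.observe(); z=s["position"][2]-.0022
im=cv2.imread("pics/t8.png")[:,:,::-1].copy(); g=cv2.cvtColor(im,cv2.COLOR_RGB2GRAY)
a=np.radians(7.98); true=s["position"][:2]+.074*np.array([np.sin(a),np.cos(a)])
print("true",true,"pred px",proj("top",np.append(true,z+.006)).round(1))
print(fit(im,(265,300,178,226),z+.006,"top",None,85,true))
for r in range(176,228,3): print(r,g[r,264:316:3])
# held holes in first top picture, subpixel
g0=cv2.cvtColor(cv2.imread("pics/top0.png"),cv2.COLOR_BGR2GRAY)
for gg in (g0,g):
    H=[]
    for uv in [(221,177),(215,208),(246,197)]:
        p=blob(gg,*uv,k=2,lo=60); H.append(atz("top",p,.014)[:2])
    H=np.array(H); C=H.mean(0); d=(H[0]+H[1])/2-H[2]; print(H.round(4).tolist(),"C",C,"axis",ang(d),np.hypot(*(H-C).T))
```

```text
true [ 0.50474897 -0.04052795] pred px [288.9 202.6]
(array([ 0.50425784, -0.0404703 ]), 242, np.float64(0.0))
176 [181 182 182 181 182 181 181 181 179 179 179 177 177 177 123  36  59  72]
179 [181 181 181 181 181 183 181 181 180 180 179 180 180 178 152  43  58  64]
182 [182 181 181 181 181 171 108  80  75  75  92 151 180 180 161  38  64  61]
185 [181 182 181 180 119  70 134  71  73  72  72  71  75 112 114  34  61  55]
188 [182 182 179  97  72  70  99 121 116 115 101  80  73  74 100  40  57  55]
191 [181 182 134  72  80 172 124 118 117 133 179 179 117  72  79  33  53  53]
194 [175 177  71  74 174 159 118 118 174 180 179 177 178  88  81  49  44  48]
197 [141 156  71 102 179 117 118 148 180 180 179 179 179 164  90  67  47  50]
200 [148 119  71 140 166 118 121 180 180 180 181 180 181 179 123 112  53  53]
203 [175 119  73 154 163 116 117 179 178 178 178 177 177 175 146 172 106  47]
206 [178 134  73 131 163 115 118 178 179 178 178 178 178 165 167 174 172  71]
209 [177 163  73  85 164 115 115 174 178 178 178 179 179 153 167 174 173 160]
212 [179 178  79  73 137 114 114 141 180 180 181 180 176  64  94 149 163 170]
215 [180 178 161  73  85  93 112 113 164 175 177 167  83  58  77 142  81  82]
218 [181 180 180 160 100  76  74  84  81 100  89  73  72  77  81  43  45  50]
221 [181 180 181 180 166  95  75  74  72  74  72  73  76 105  85  44  43  43]
224 [179 178 180 178 180 179 173 137 107 102 100 113 114  51  45  47  46  45]
227 [179 180 180 179 179 178 178 178 178 176 177 176 166  43  44  44  44  44]
[[0.579, 0.1497], [0.4895, 0.1616], [0.5241, 0.0786]] C [0.53081945 0.12995371] axis 7.501231665810799 [0.05203701 0.05207094 0.05184333]
[[0.5786, 0.1493], [0.4896, 0.1614], [0.5241, 0.0782]] C [0.53075918 0.12964917] axis 7.403505080448128 [0.05174206 0.05202538 0.05187027]
```

Run:
```python
from meas import *
s=arm.observe(); z=s["position"][2]-.0022; c=arm.calibration("top")
im=cv2.imread("pics/t8.png"); g=cv2.cvtColor(im,cv2.COLOR_BGR2GRAY).astype(float)
a=np.radians(7.98); t0=s["position"][:2]+.074*np.array([np.sin(a),np.cos(a)])
th=np.linspace(0,2*np.pi,100); G=g[176:230,262:303]
def ren(C):
    k=np.zeros((420*4,560*4),np.uint8)
    for zz in (z,z+.006):
        l=np.zeros_like(k)
        P=lambda r:np.int32((np.array([proj("top",[C[0]+r*np.sin(t),C[1]+r*np.cos(t),zz],c) for t in th])+.5)*64-32)
        cv2.fillPoly(l,[P(.06)],1,shift=4); cv2.fillPoly(l,[P(.044)],0,shift=4); k|=l
    return cv2.resize(k.astype(np.float32),(560,420),interpolation=cv2.INTER_AREA)[176:230,262:303]
best=min(((lambda m:(-np.corrcoef(m.ravel(),(G<92).astype(float).ravel())[0,1]))(ren(t0+[dx,dy])),dx,dy) for dx in np.arange(-.004,.0061,.001) for dy in np.arange(-.005,.0051,.001))
print(best)
```

```text
(np.float64(-0.8612398484277679), np.float64(0.0), np.float64(-0.002))
```

Call:
move_arm --motion '[{"tx":0.0,"ty":0.003,"tz":0.008,"twist":-0.004},{"tx":0.015,"ty":0,"tz":0,"twist":0},{"tx":0.02,"ty":0,"tz":0,"twist":0},{"tx":0.02,"ty":0,"tz":0,"twist":0},{"tx":0.015,"ty":0,"tz":0,"twist":0},{"tx":0.01,"ty":0,"tz":0,"twist":0},{"tx":0,"ty":0,"tz":0,"twist":0},{"tx":0,"ty":0,"tz":0,"twist":0}]'

```text
clock: 14.05
position: [0.5079, -0.0355, 0.0235]
ee_rot: [2.363, 2.07, -0.001]
force: [-0.2, 0.6, -1.2]
width: 0.289
gripper_force: 55.0
```

Run:
```python
from meas import *
s=arm.observe(); c=arm.calibration("wrist"); print(s["clock"],s["position"],s["force"],s["ft_torque"])
Rt=R.from_rotvec(s["ee_rot"]).as_matrix(); print("tool x ang",ang(Rt[:2,0]))
d=Rt.T@(np.array([.530,.129,0])-s["position"]); print("seat in tool (x-74=remaining)",d)
im=save("wrist","w9.png"); g=cv2.cvtColor(im,cv2.COLOR_RGB2GRAY)
print(im.shape); 
for r in (0,6,12,20): print(r,g[r,20:560:12])
```

```text
14.05 [ 0.50785242 -0.03552568  0.0234621 ] [-0.22505827  0.64994627 -1.24383423] [-0.11584344 -0.10346179  0.0257594 ]
tool x ang 7.565843892774592
seat in tool (x-74=remaining) [0.16602331 0.00030097 0.0233635 ]
(420, 560, 3)
0 [196 196 197 198 192 192 200 117  17  21  18  63 121  60  36  35  32  38
  39  34  33  41  35  39  37  36  37  36  40  36  66 121 122  63  38  40
  32 122 195 197 201 196 200 195 195]
6 [198 196 198 198 193 200 203 119  23  19  25  63 120  90  35  32  33  39
  36  37  40  40  34  37  37  33  39  36  31  39  65 118 119  64  36  39
  35 165 196 199 200 198 204 196 198]
12 [199 196 199 198 193 199 190 121  22  23  17  64 122 119  67  35  31  37
  38  39  41  39  41  39  35  36  38  38  37  36  67 122 120  64  36  33
  23 200 195 199 200 196 203 200 198]
20 [196 202 196 198 195 196 199 130  19  20  19  59  98 123  64  35  37  30
  34  33  47  12  15  19  62  66  65  56  68  64  68 124 120  71  36 141
 195 198 198 198 201 197 197 195 201]
```

Run:
```python
from meas import *
s=arm.observe(); c=arm.calibration("wrist"); Rt=R.from_rotvec(s["ee_rot"]).as_matrix()
g=cv2.cvtColor(cv2.imread("pics/w9.png"),cv2.COLOR_BGR2GRAY)
for r in range(0,64,6): print(r,"L",g[r,84:150:3],"R",g[r,400:484:4])
# model: flare tips & cheek lines with holder at nominal lateral 0 (tool frame), seat at tool x=.166
for x,y,z in [(-.048,-.076,.036),(-.048,.076,.036),(-.048,-.076,.003),(-.048,.076,.003),(-.060,-.055,.003),(-.06,.055,.003)]:
    P=s["position"]+Rt@np.array([.166+x,y,0]); P[2]=z; print((x,y,z),proj("wrist",P,c).round(1))
```

```text
0 L [202 194 199 199 195 202 159 114 121  24  26  21  15  23  21  21  25  22
  26  21  27  21] R [120 122 125  65  63  40  37  38  31  35  40  35  34  32  37  31 122 118
 196 195 199]
6 L [201 199 190 200 197 204 117 116  94  22  23  21  17  17  25  24  27  26
  19  27  21  25] R [120 119 116  64  64  55  36  36  38  36  39  37  38  35  39  31 165 197
 200 196 199]
12 L [193 202 197 198 200 185 116 118  21  20  24  23  26  18  23  22  27  21
  20  20  26  68] R [124 120 126  66  64  61  30  36  39  33  33  32  35  23 205 199 200 199
 196 195 199]
18 L [199 196 202 198 202 119 124 112  24  19  27  24  17  23  20  19  21  21
  18  25  25  67] R [123 119 119  65  65  66  50  36  39  35  33 127 201 197 198 197 196 199
 195 198 197]
24 L [201 195 202 199 194 188 107  42  23  23  17  22  23  22  26  21  21  17
  24  27  72  63] R [122 125 123  66  70  69  65  31  59 201 197 199 201 197 199 198 198 197
 194 199 196]
30 L [199 197 197 199 194 199 196 202 203 192  44  23  27  22  19  29  22  25
  28  29  66  68] R [117 123 122  64  68  70  71 206 197 196 198 196 202 196 197 199 199 196
 194 1
[... 455 characters left out ...]

 201 118  67  67] R [122 120 124 126  71  71 111 119 198 193 203 195 199 200 200 198 199 197
 193 195 198]
54 L [198 197 195 200 198 198 191 202 198 200 200 206 202 197 199 194 196 199
 202 107  68  71] R [122 124 119 119 124 118 124 119 200 199 198 197 201 199 198 203 199 201
 194 198 198]
60 L [198 200 198 201 195 197 200 195 202 194 200 200 205 198 196 197 195 198
 196 203  89  68] R [210 210 200 187 122 119 117 120 201 197 201 197 199 200 200 199 199 195
 202 196 199]
(-0.048, -0.076, 0.036) [101.1  14.5]
(-0.048, 0.076, 0.036) [461.4  14.4]
(-0.048, -0.076, 0.003) [136.5  34.1]
(-0.048, 0.076, 0.003) [425.9  34.1]
(-0.06, -0.055, 0.003) [178.4  58.7]
(-0.06, 0.055, 0.003) [384.   58.7]
```

Run:
```python
from meas import *
s=arm.observe(); c=arm.calibration("wrist"); Rt=R.from_rotvec(s["ee_rot"]).as_matrix()
g=cv2.cvtColor(cv2.imread("pics/w9.png"),cv2.COLOR_BGR2GRAY)
L=[];
for col in list(range(145,175,4))+list(range(396,432,4)):
    k=g[30:90,col].astype(int); t=np.where((k[:-1]<140)&(k[1:]>=160))[0]; print(col,t+30,end="; ")
    for r in t+30.5:
        p=Rt.T@(atz("wrist",(col,r),.003,c)-s["position"]); L.append((col,r,*p[:2].round(4)))
print(); [print(l) for l in L]
for n,uv,z in [("Ltop",(99,22),.036),("Rtop",(466,4),.036),("Lbot",(141,46),.003),("Rbot",(428,29),.003)]:
    print(n,(Rt.T@(atz("wrist",uv,z,c)-s["position"]))[:2].round(4))
```

```text
145 []; 149 []; 153 []; 157 []; 161 []; 165 []; 169 []; 173 []; 396 [55 60]; 400 [59]; 404 [59]; 408 [58]; 412 [58]; 416 [62]; 420 []; 424 []; 428 []; 
(396, np.float64(55.5), np.float64(0.1076), np.float64(0.0613))
(396, np.float64(60.5), np.float64(0.1051), np.float64(0.0615))
(400, np.float64(59.5), np.float64(0.1057), np.float64(0.0636))
(404, np.float64(59.5), np.float64(0.1057), np.float64(0.0658))
(408, np.float64(58.5), np.float64(0.1062), np.float64(0.0679))
(412, np.float64(58.5), np.float64(0.1062), np.float64(0.07))
(416, np.float64(62.5), np.float64(0.1042), np.float64(0.0724))
Ltop [ 0.1152 -0.0773]
Rtop [0.1219 0.0773]
Lbot [ 0.1123 -0.0743]
Rbot [0.1204 0.0768]
```

The flare tips give the holder axis as about 4.8°, so the held frames sit slightly yawed. I'll correct the lateral offset and yaw, then enter slowly.

Call:
move_arm --motion '[{"tx":0,"ty":0.003,"tz":0,"twist":-0.015},{"tx":0,"ty":0.003,"tz":0,"twist":-0.015},{"tx":0.008,"ty":0,"tz":0,"twist":0},{"tx":0.01,"ty":0,"tz":0,"twist":0},{"tx":0.01,"ty":0,"tz":0,"twist":0},{"tx":0.007,"ty":0,"tz":0,"twist":0},{"tx":0,"ty":0,"tz":0,"twist":0},{"tx":0,"ty":0,"tz":0,"twist":0}]'

```text
clock: 14.9
position: [0.5169, 0.0004, 0.0237]
ee_rot: [-2.312, -2.127, -0.001]
force: [-0.3, 1.5, -2.6]
width: 0.289
gripper_force: 55.0
```

Call:
move_arm --motion '[{"tx":0.007,"ty":0,"tz":0,"twist":0},{"tx":0.01,"ty":0,"tz":0,"twist":0},{"tx":0.008,"ty":0,"tz":0,"twist":0},{"tx":0,"ty":0,"tz":0,"twist":0},{"tx":0,"ty":0,"tz":0,"twist":0}]'

```text
clock: 15.4
position: [0.5191, 0.0253, 0.0237]
ee_rot: [-2.312, -2.126, -0.001]
force: [-0.4, 1.3, -1.7]
width: 0.287
gripper_force: 55.0
```

Run:
```python
from meas import *
s=arm.observe(); c=arm.calibration("wrist"); print(s["clock"],s["position"],s["force"],s["ft_torque"])
Rt=R.from_rotvec(s["ee_rot"]).as_matrix(); print("tool x ang",ang(Rt[:2,0]))
im=save("wrist","w10.png"); g=cv2.cvtColor(im,cv2.COLOR_RGB2GRAY); z=s["position"][2]-.0022
for a in np.radians([-60,60,180]):
    P=s["position"]+Rt@np.array([.074+.0515*np.cos(a),.0515*np.sin(a),0]); P[2]=z+.005
    u=proj("wrist",P,c); ui=np.round(u).astype(int); print("pred",u.round(1),"obs",np.round(blob(g,*ui,k=8,lo=110),1))
```

```text
15.4 [0.51910595 0.02525078 0.02371904] [-0.35097612  1.32744048 -1.74387359] [ 0.04658371 -0.0868376   0.00232848]
tool x ang 4.792210633684595
pred [185.8  64.4] obs [186.3  67.2]
pred [376.6  64.4] obs [377.4  66.2]
pred [281.2 220.6] obs [280.9 218.4]
```

Call:
move_arm --motion '[{"tx":0.007,"ty":0,"tz":0,"twist":0},{"tx":0.008,"ty":0,"tz":0.001,"twist":0},{"tx":0.006,"ty":0,"tz":0.001,"twist":0},{"tx":0.003,"ty":0,"tz":0.001,"twist":0},{"tx":0,"ty":0,"tz":0,"twist":0},{"tx":0,"ty":0,"tz":0,"twist":0}]'

```text
clock: 16.05
position: [0.5212, 0.049, 0.0208]
ee_rot: [-2.313, -2.126, -0.001]
force: [0.8, 1.7, -2.7]
width: 0.287
gripper_force: 55.0
```

Call:
move_arm --motion '[{"tx":0.002,"ty":0,"tz":0.001,"twist":0},{"tx":0.002,"ty":0,"tz":0.001,"twist":0},{"tx":0.002,"ty":0,"tz":0.0005,"twist":0},{"tx":0,"ty":0,"tz":0,"twist":0},{"tx":0,"ty":0,"tz":0,"twist":0}]'

```text
clock: 16.55
position: [0.5216, 0.0541, 0.0182]
ee_rot: [-2.314, -2.125, -0.0]
force: [-0.1, -0.7, -1.6]
width: 0.288
gripper_force: 55.0
```

Call:
move_arm --motion '[{"tx":0.002,"ty":0,"tz":0,"twist":0},{"tx":0.001,"ty":0,"tz":0,"twist":0},{"tx":0,"ty":0,"tz":0,"twist":0}]'

```text
clock: 16.85
position: [0.5218, 0.0564, 0.0182]
ee_rot: [2.314, 2.124, -0.001]
force: [0.1, -4.4, -1.1]
width: 0.285
gripper_force: 55.0
```

Call:
move_arm --motion '[{"tx":0.001,"ty":0,"tz":0.0005,"twist":0},{"tx":0.001,"ty":0,"tz":0,"twist":0},{"tx":0,"ty":0,"tz":0,"twist":0}]'

```text
clock: 17.15
position: [0.5216, 0.0565, 0.0175]
ee_rot: [2.315, 2.122, -0.004]
force: [-0.8, -10.2, -2.1]
width: 0.287
gripper_force: 55.0
```

It is against the back stop: the force rises to 10 N, and the position sits within 1 mm of the prediction. Release.

Call:
move_arm --motion '[{"tx":0,"ty":0,"tz":0,"twist":0},{"tx":0,"ty":0,"tz":0,"twist":0},{"tx":0,"ty":0,"tz":0,"twist":0},{"tx":0,"ty":0,"tz":0,"twist":0}]' --gripper 0.2

```text
clock: 17.55
position: [0.5222, 0.0599, 0.0179]
ee_rot: [-2.313, -2.126, -0.002]
force: [0.6, -0.2, 0.1]
width: 0.401
gripper_force: 0.0
```

Run:
```python
from meas import *
s=arm.observe(); c=arm.calibration("wrist"); print(s["clock"],s["position"],s["force"],s["width"])
Rt=R.from_rotvec(s["ee_rot"]).as_matrix(); print("tool x ang",ang(Rt[:2,0]))
im=save("wrist","w11.png"); g=cv2.cvtColor(im,cv2.COLOR_RGB2GRAY)
a=np.pi; P=s["position"]+Rt@np.array([.074-.0515,0,0]); P[2]=.020
u=proj("wrist",P,c); ui=np.round(u).astype(int); b=blob(g,*ui,k=8,lo=110); print("tab hole pred",u.round(1),"obs",np.round(b,1),(Rt.T@(atz("wrist",b,.02,c)-s["position"]))[:2])
```

```text
17.55 [0.52224335 0.05987123 0.01791171] [ 0.63261471 -0.20064184  0.06484412] 0.40110471012105775
tool x ang 4.8191068759169555
tab hole pred [281.2 220.2] obs [280.3 223.4] [ 0.02066599 -0.00045309]
```

Call:
move_arm --motion '[{"tx":0,"ty":0,"tz":-0.01,"twist":0},{"tx":0,"ty":0,"tz":-0.03,"twist":0},{"tx":0,"ty":0,"tz":-0.05,"twist":0},{"tx":0,"ty":0,"tz":-0.05,"twist":0},{"tx":-0.02,"ty":0,"tz":-0.03,"twist":0},{"tx":0,"ty":0,"tz":0,"twist":0},{"tx":0,"ty":0,"tz":0,"twist":0},{"tx":0,"ty":0,"tz":0,"twist":0}]'

```text
clock: 18.4
position: [0.5195, 0.0395, 0.187]
ee_rot: [-2.313, -2.125, 0.002]
force: [0.6, -1.2, -0.1]
width: 0.398
gripper_force: 0.0
```

Run:
```python
from meas import *
s=arm.observe(); c=arm.calibration("wrist"); print(s["clock"],s["position"],s["ee_rot"])
Rt=R.from_rotvec(s["ee_rot"]).as_matrix(); f=lambda uv,z:(Rt.T@(atz("wrist",uv,z,c)-s["position"]))[:2].round(4)
im=save("wrist","w12.png"); g=cv2.cvtColor(im,cv2.COLOR_RGB2GRAY)
# seat expected in tool coordinates (TCP home .5224,.0563)
d=Rt.T@(np.array([.5224,.0563,0])-s["position"])
print("expected seat tool",(d[:2]+[.074,0]).round(4))
for n,x,z in [("tabhole",.0225,.02),("tabend",-.016,.021),("tab",0,.021),("rimrear",.016,.021)]:
    P=s["position"]+Rt@np.array([d[0]+x,d[1],0]); P[2]=z; print(n,proj("wrist",P,c).round(1))
P=s["position"]+Rt@np.array([d[0]-.016,d[1],0]); P[2]=.021; u=proj("wrist",P,c).astype(int)
print("u",u)
for r in range(u[1]-60,u[1]+16,3): print(r,g[r,u[0]-30:u[0]+31:3])
for q,z in [("frame",.015),("tab",.018),("held_top",.009),("lip",.042),("seat",.015)]:
    for r in arm.place_of("wrist",q)[:2]:
        px=np.array(r["point"])*S; print(q,round(r["conf"],2),px.round(1),f(px,z))
```

```text
18.4 [0.51954165 0.03945426 0.18703909] [-2.31258417e+00 -2.12491257e+00  1.57730683e-03]
expected seat tool [0.091  0.0017]
tabhole [283.  151.8]
tabend [282.9 187.5]
tab [283. 173.]
rimrear [283.  158.1]
u [282 187]
127 [170 172 177 174 172 171 173 174 171 168 173 176 174 176 173 171 170 169
 168 167 171]
130 [165 167 170 168 167 169 170 164 169 172 169 171 173 168 171 170 169 174
 172 174 169]
133 [187 190 190 191 189 189 189 188 188 193 190 189 184 191 188 191 188 187
 189 184 186]
136 [133 133 133 131 130 131 134 134 132 131 132 133 131 134 133 129 130 129
 131 128 130]
139 [28 33 38 32 21 61 63 65 63 63 60 67 65 61 60 64 27 37 31 33 32]
142 [35 33 29 28 31 28 31 14 42 67 65 61 40 18 36 33 32 26 30 30 33]
145 [31 39 33 33 29 36 31 32 29 35 32 31 33 31 31 27 34 34 33 28 27]
148 [34 36 26 36 34 36 31 31 34 33 93 29 34 34 31 37 33 34 34 33 36]
151 [64 35 34 32 35 32 30 28 34 77 93 70 38 29 29 30 31 34 30 32 42]
154 [63 65 62 38 33 34 34 35 32 33 63 32 36 36 33 39 37 32 46 61 58]
157 [60 66 63 62 63 33 33 29 30 31 28 33 31 33 24 34 62 60 54 57 60]
160 [112 113 111 113 116  30  60  5
[... 867 characters left out ...]
98 196]
190 [190 186 189 190 192 194 107 112 113 115 109 116 111 110 112 193 197 192
 191 197 194]
193 [187 187 186 187 191 190 107 112 111 119 106 119 114 113 106 196 197 194
 195 194 196]
196 [184 187 186 186 185 190 187 107 114 118 107 111 110 112 110 194 195 192
 197 196 199]
199 [191 189 186 187 193 191 187 191 193 195 191 190 193 196 197 197 198 195
 196 197 196]
202 [187 189 184 188 193 190 184 191 191 192 191 193 191 192 196 196 197 194
 196 196 195]
tab 0.89 [285.2 168.1] [0.0219 0.0044]
tab 0.78 [462.1 402.8] [-0.3095  0.2544]
lip 0.93 [283.5 134.7] [0.0585 0.0022]
lip 0.36 [283.8  98.3] [0.092  0.0025]
seat 0.69 [281.9 172.5] [0.0165 0.0008]
seat 0.59 [283.9 101. ] [0.0907 0.0028]
```

The frame looks home: tab end at row 186 (predicted 187.5), tab hole at row 150.5 (predicted 151.8), and no held tab sticks out beyond it. A gentle push on the tab end with shut fingers will confirm it.

Call:
move_arm --motion '[{"tx":-0.033,"ty":0.0017,"tz":0.02,"twist":0},{"tx":0,"ty":0,"tz":0.05,"twist":0},{"tx":0,"ty":0,"tz":0.05,"twist":0},{"tx":0,"ty":0,"tz":0.04,"twist":0},{"tx":0,"ty":0,"tz":0.014,"twist":0},{"tx":0.006,"ty":0,"tz":0,"twist":0},{"tx":0.006,"ty":0,"tz":0,"twist":0},{"tx":0.005,"ty":0,"tz":0,"twist":0},{"tx":0,"ty":0,"tz":0,"twist":0}]' --gripper 1 --squeeze 20

```text
clock: 19.6
position: [0.5218, 0.0246, 0.015]
ee_rot: [2.311, 2.126, 0.004]
force: [-0.1, -0.2, 0.3]
width: 0.006
gripper_force: 0.0
```

Call:
move_arm --motion '[{"tx":0.003,"ty":0,"tz":0,"twist":0},{"tx":0.002,"ty":0,"tz":0,"twist":0},{"tx":0,"ty":0,"tz":0,"twist":0}]'

```text
clock: 19.9
position: [0.5213, 0.0283, 0.014]
ee_rot: [2.313, 2.125, 0.001]
force: [-0.8, -0.5, -0.4]
width: 0.003
gripper_force: 0.0
```

Call:
move_arm --motion '[{"tx":0.001,"ty":0,"tz":0,"twist":0},{"tx":0.001,"ty":0,"tz":0,"twist":0},{"tx":0,"ty":0,"tz":0,"twist":0}]'

```text
clock: 20.2
position: [0.5212, 0.0301, 0.0137]
ee_rot: [-2.314, -2.125, 0.0]
force: [-0.7, 0.1, -1.0]
width: 0.004
gripper_force: 0.0
```

Call:
move_arm --motion '[{"tx":0.001,"ty":0,"tz":0,"twist":0},{"tx":0.001,"ty":0,"tz":0,"twist":0},{"tx":0,"ty":0,"tz":0,"twist":0}]'

```text
clock: 20.5
position: [0.5212, 0.031, 0.0136]
ee_rot: [2.314, 2.124, -0.002]
force: [-0.1, -4.3, 0.3]
width: 0.005
gripper_force: 2.0
```

Call:
move_arm --motion '[{"tx":0.002,"ty":0,"tz":0,"twist":0},{"tx":0,"ty":0,"tz":0,"twist":0},{"tx":0,"ty":0,"tz":0,"twist":0}]'

```text
clock: 20.8
position: [0.5212, 0.0314, 0.0136]
ee_rot: [2.315, 2.122, -0.004]
force: [0.0, -9.6, 1.7]
width: 0.002
gripper_force: 4.8
```

The contact is stiff where predicted, so the frame is home. I'll back off and rise clear.

Call:
move_arm --motion '[{"tx":-0.01,"ty":0,"tz":0,"twist":0},{"tx":-0.02,"ty":0,"tz":-0.01,"twist":0},{"tx":-0.005,"ty":0,"tz":-0.045,"twist":0},{"tx":0,"ty":0,"tz":-0.05,"twist":0},{"tx":0.02,"ty":0,"tz":-0.04,"twist":0},{"tx":0.02,"ty":0,"tz":-0.03,"twist":0},{"tx":0,"ty":0,"tz":0,"twist":0},{"tx":0,"ty":0,"tz":0,"twist":0},{"tx":0,"ty":0,"tz":0,"twist":0}]'

```text
clock: 21.7
position: [0.5212, 0.0382, 0.1876]
ee_rot: [-2.314, -2.124, 0.003]
force: [-0.3, -0.3, 0.1]
width: 0.007
gripper_force: 0.0
```

Run:
```python
from meas import *
s=arm.observe(); c=arm.calibration("wrist"); print(s["clock"],s["position"],s["force"])
Rt=R.from_rotvec(s["ee_rot"]).as_matrix()
im=save("wrist","w13.png"); g=cv2.cvtColor(im,cv2.COLOR_RGB2GRAY)
d=Rt.T@(np.array([.5224,.0563,0])-s["position"])
for n,x,z in [("tabhole",.0225,.02),("tabend",-.016,.021)]:
    P=s["position"]+Rt@np.array([d[0]+x,d[1],0]); P[2]=z; u=proj("wrist",P,c); ui=u.astype(int); print(n,u.round(1),"col:",g[ui[1]-12:ui[1]+16,ui[0]+ (0 if x>0 else 5)])
i0=cv2.imread("pics/top0.png"); i1=save("top","t13.png")[:,:,::-1]
D=cv2.absdiff(i0,i1).max(2)
for n,(a,b,e,f) in dict(canister=(100,150,185,230),segment=(265,330,118,172),clip=(205,250,105,140),holder=(183,262,160,225)).items(): print(n,(D[e:f,a:b]>40).mean().round(3))
```

```text
21.7 [0.52119654 0.03816536 0.18756725] [-0.28803436 -0.30064965  0.1450799 ]
tabhole [281.5 150.5] col: [60 63 64 48 23 31 28 24 34 85 91 87 86 90 94 54 30 28 26 57 55 55 52 58
 54 55 58 57]
tabend [281.5 186.2] col: [ 58  61  55  57  58  58  56  57  56  58  47  73 109 108 106 106 103 104
 107 111 106 102 191 188 182 185 186 188]
canister 0.0
segment 0.437
clip 0.46
holder 0.153
```

```bash
python3 -c "
from h import *
for q in ('segment','clip'):
    for r in arm.place_of('wrist',q)[:1]+arm.place_of('side',q)[:1]: print(q,r['conf'],np.array(r['point'])*S)
print(arm.sign_off())"
```

```text
segment 0.91 [451.416 288.792]
segment 0.9 [247.016 192.486]
clip 0.76 [481.824  80.808]
clip 0.7 [200.088 237.3  ]
the job is handed in; nothing more can be done
None
```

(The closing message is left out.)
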